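Set out the throwing place and ring the bell

TASK

Set out a potter's place on the tiled bench as you would lay a knife and fork either side of a plate: gently lay the wooden rib flat, halfway between the blue jug and the ochre bowl, and the steel scraper on the bowl's other side, in line with jug, rib and bowl and as far from the bowl as the rib is. Both tools lie crossways to the line through jug and bowl, either end foremost. Only when both are in place, press the desk bell's plunger right down to its stop to call the next pupil and let it spring back up; leave the jug, the bowl and everything else where they are.

Things in the scene. Friction and masses are not known exactly. Their poses are not given: they have to be found in the camera images.
- rib: Potter's rib, a flat medium-brown wooden oblong with round ends and a small dark dot near one end: 110 mm long (its x), 50 mm wide (its y), 12 mm thick, 60 g. Origin at the centre of its underside. Starts lying loose on the tiles; grip it across its 50 mm width.
- scraper: Scraper lying flat, 170 mm long along its x: dark wooden handle (24 mm wide, 18 mm high, from x = -85 to +23 mm), brass collar (x = +22 to +38 mm), square steel blade (60 mm wide, 4 mm thick, x = +25 to +85 mm). 110 g. Origin at the middle of its length, on its underside; grip it there or just behind, across the handle. The place of the scraper means the place of this middle point.
- jug: Upright blue plastic jug, 150 mm high, body 98 mm across at its widest, a loop handle reaching 91 mm from the axis on its -x side (roughly towards the robot) and a small lip at +x. Loose, 450 g. Origin on its axis, at the underside. Its y axis points along the line through the bowl (either way). A reference: not to be moved.
- bowl: Glazed ochre bowl, 120 mm across the rim, 55 mm high, loose, 400 g, about 280 mm from the jug, axis to axis. Origin on its axis, at the underside. A reference: not to be moved.
- bell_top (a point): Centre of the top of the bell's plunger head: a brass disc 28 mm across and 8 mm thick, on top of a silver dome 80 mm across on a black base 88 mm across. 66 mm above the bench when up, 58 mm when pressed to its stop. The bell is fixed to the bench.
- bell_plunger (a joint): Travel of the bell's plunger, m: 0 up, 0.008 fully down on its stop. A spring pushes it back up; about 2 N to start it, 5 N to hold it down.
- mug: Bystander: pale green mug, 80 mm across, 90 mm high, handle on its +y side. Origin under its centre.
- glaze_jar: Bystander: white jar with a green cap, 72 mm across, 100 mm high. Origin under its centre.
- clay_puck: Bystander: fired terracotta disc, 90 mm across, 50 mm high. Origin under its centre.
- rolling_pin: Bystander: wooden rolling pin lying along its x, 300 mm long, 48 mm thick. Origin under its middle.
- tray_drawer0_handle (a point): Bystander: middle of the steel bar handle of the shallow drawer in the low wooden case (400 mm wide, 75 mm high, 130 mm deep) at the back of the bench; the drawer would slide out towards the robot. To stay shut.
Mind the look-alikes: they are no part of the job. There is more than one size of the rib; the one meant has the size given above.

How it is judged:
By the outcome, as a careful person would: the job done as asked, in the order asked, and still so for the second after the job is handed in, with the robot touching nothing.
It also fails if it takes over 72 s, if anything falls off the work surface, if the arm or the gripper's body presses on something with over 40 N, if the wrist force passes 120 N, or if a joint passes its speed limit or range.

ROBOT

A 6-joint arm with a two-finger parallel gripper is mounted at the origin on the work surface. World frame = base frame: x ahead of the robot, y to its left, z up, the work surface at z = 0. Lengths are in m, angles in degrees, forces in N, time in s.
With the tool pointing down it reaches from about 0.325 to 1 m from the base axis. Payload 5.1 kg.
Tool frame: the origin (TCP) lies at the very end of the fingers, on their centre line; the grasp point (between the pads) lies 19 mm behind it; z points along the fingers, y is the line along which they close (so a half turn about z gives the same grasp; the last joint's range is limited). The gripper opens to 85 mm and grips with 20 to 120 N. Pads are 22 mm wide; open, the fingers measure 114 mm over their backs; the gripper's body (76 mm by 85 mm) begins 54 mm behind the grasp point. The pads swing forward as they close: fully open they stand 13 mm farther back than shut.
Start: joints at [66.314, 7.093, 94.555, -0, 78.352, -4.733], TCP at [0.211, 0.615, 0.231] pointing down, gripper open.
Joint ranges: [-149.61, 149.61], [-58.7, 133.49], [1.44, 155.28], [-77.14, 257.14], [18.33, 153.61], [-166.67, 166.67]. Speed limits (degrees/s): [147.25, 147.25, 180, 180, 180, 180].

INTERFACE

Orientations are given as a 3x3 rotation matrix whose columns are the frame's x, y, z axes.
In Python, from workcell import manip, read_camera gives the robot as it stands. The module is installed in compiled form; this text tells all that it offers.
- The arm moves only by the shell command python3 -m handwheel 'ROWS' [OPENING] [FORCE]. ROWS is JSON, one flat list of numbers, 6 for each row, row after row: the shift along the tool's x, y, z in mm, then the turn, a rotation vector about the tool's x, y, z in degrees. In form: [tx, ty, tz, wx, wy, wz, tx, ty, tz, wx, wy, wz, ...]. A call has 1 to 8 rows; each row is the pose to reach, as a shift and turn from the pose commanded when the call began, along the tool's axes at that moment; what a row does not reach only later rows make up. A row lasts 1/10 s, in which the tool goes at most 50 mm and 8.59 degrees, less where a joint would pass 70% of its speed; a pose out of reach is approached as far as the arm can. A call with a gripper value outside its range is refused whole. OPENING is the finger opening in mm, from 0 to 85.4, set as the call begins (- or left out, the last holds). The fingers move at their own pace and stop on an object; FORCE is the grip in N (left out, the last holds). Time passes only in rows, so rows that repeat a pose let the fingers close. It gives the time, the measured TCP pose, the force, the opening and the grip force at its end, in the units of the state.
- manip.get_obs(): the state, without advancing time (a new reading comes with each control period).
- read_camera(name): name is "scene" or "top"; returns a dict with "frame" (400x640x3 uint8, red, green, blue), "z_map" (400x640 float32, m along the optical axis (not along the pixel's ray), 0 where there is no reading), "camera_matrix" (3x3 intrinsics, pixels), "position" and "attitude" of the camera in the world. Camera axes: x right, y down, z forward; pixel columns grow to the right and rows downward; lengths in m; the calibration is good to about 2 mm. A picture is of the moment at which its call begins.
- manip.job_done(): hands the job in; it is judged then, once.
The state is a dict: "t": time; "joint_pos": joint angles; "qd": joint speeds; "effort": joint torques, N m; "ee_pos": TCP position; "tool_rot": TCP orientation; "wrist_force": force on the tool from outside, world axes, zero at the start; "wrist_torque": the same for the moment, N m; "finger_gap": finger opening in m; "gripper_force": force on a finger pad.
Only numpy, scipy, OpenCV 4.12 (cv2) and the standard library are available. Lean on these libraries where they do the work, as an engineer would, in place of code of your own. Each camera call takes 0.05 s, during which the arm holds its last target. There are 200 camera calls.

## Working session

There is one attempt and no reset: what is moved stays moved. The work goes in short steps, Python scripts to look and compute and a shell command to move; the robot and the scene stay as the last step left them, time stands still between calls to the robot, and variables do not carry over. Pictures are saved under pics/ and viewed, at most 10 in all, crops included, and the job is handed in when it is done.

```bash
mkdir -p pics; cat > h.py <<'E'
import numpy as np, cv2
from workcell import manip, read_camera
def snap(n):
    c=read_camera(n); z=c["z_map"]; K=c["camera_matrix"]; v,u=np.mgrid[:400,:640]
    p=np.stack([(u-K[0,2])/K[0,0]*z,(v-K[1,2])/K[1,1]*z,z],-1)@np.array(c["attitude"]).T+c["position"]
    p[z==0]=np.nan
    return c["frame"],p,c
E
python3 - <<'E'
from h import *
for n in("top","scene"):
    f,p,c=snap(n); cv2.imwrite(f"pics/{n}0.png",f[...,::-1]); np.savez(f"{n}0.npz",f=f,p=p); print(n,c["position"],c["attitude"],c["camera_matrix"])
o=manip.get_obs(); print(o["tool_rot"],o["ee_pos"],o["t"],o["wrist_force"],o["finger_gap"])
E
```

```text
top [0.18287424 0.07793047 1.97839509] [[ 0.00358014 -0.97874975  0.20502711]
 [-0.99997305 -0.00481799 -0.00553862]
 [ 0.00640875 -0.20500175 -0.97874062]] [[512.27361316   0.         325.93466975]
 [  0.         512.27361316 208.4119404 ]
 [  0.           0.           1.        ]]
scene [1.54101944 0.61731562 1.45662308] [[-0.51396478  0.66074005 -0.54704917]
 [ 0.8577016   0.40603524 -0.31540981]
 [ 0.01371735 -0.63131448 -0.77540561]] [[444.73659433   0.         309.63596619]
 [  0.         444.73659433 197.60134724]
 [  0.           0.           1.        ]]
[[-9.45815925e-01  3.24702458e-01 -7.42090345e-04]
 [ 3.24703276e-01  9.45814345e-01 -1.73415328e-03]
 [ 1.38795862e-04 -1.88114895e-03 -9.99998221e-01]] [0.21091027 0.61424333 0.23017701] 0.1 [0.08159535 0.26970714 1.16889158] 0.0854866371686548
```

View pics/top0.png

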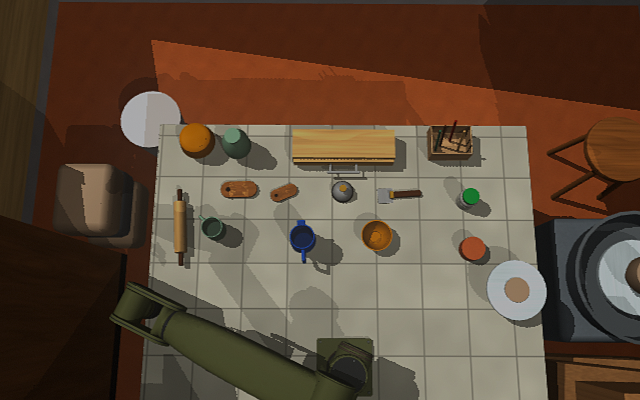

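View pics/scene0.png

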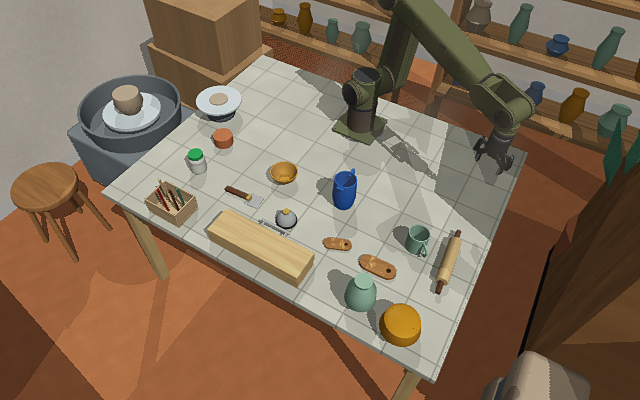

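The top view shows the large rib at about (238,189), the small rib at (284,192), the bell at (342,190), the scraper at (400,195), the jug at (302,237) and the bowl at (377,235). The scene view agrees. Next I'll measure these.

```bash
cat > m.py <<'E'
from h import *
def seg(p,f,box,lo,hi):
    x0,x1,y0,y1=box
    m=(p[...,0]>x0)&(p[...,0]<x1)&(p[...,1]>y0)&(p[...,1]<y1)&(p[...,2]>lo)&(p[...,2]<hi)
    return p[m],f[m],m
def rect(q):
    (c,s,a)=cv2.minAreaRect((q[:,:2]*1000).astype(np.float32)); return np.round(c,1),np.round(s,1),round(a,1)
def circ(q):
    x,y=q[:,0],q[:,1]; A=np.c_[x,y,np.ones(len(x))]; s=np.linalg.lstsq(A,x*x+y*y,rcond=None)[0]
    c=s[:2]/2; return c*1000,np.sqrt(s[2]+c@c)*1000
E
python3 - <<'E'
from m import *
for n in("top","scene"):
    d=np.load(n+"0.npz"); f,p=d["f"],d["p"]
    if n=="top":
        for nm,(u,v) in dict(big=(238,189),small=(284,192),bell=(342,188),scr=(408,194),jug=(302,237),bowl=(377,235),mug=(213,229),pin=(180,225),tile=(300,280),tile2=(420,280)).items(): print(nm,np.round(p[v,u],4))
    q,_,m=seg(p,f,(.2,.9,-.5,.7),.007,.4)
    k,L,st,_=cv2.connectedComponentsWithStats(((p[...,2]>.006)&(p[...,2]<.4)&(p[...,0]>.2)&(p[...,0]<1.1)&(abs(p[...,1])<.8)).astype(np.uint8))
    for i in range(1,k):
        if st[i,4]>40:
            q=p[L==i]; print(n,i,st[i],rect(q),"z",np.round(np.percentile(q[:,2],[5,50,98]),4))
E
```

```text
big [0.6696 0.4131 0.0192]
small [6.630e-01 2.334e-01 5.000e-04]
bell [0.6647 0.0055 0.0634]
scr [ 0.654  -0.2567  0.0143]
jug [0.4822 0.1595 0.0048]
bowl [ 0.4912 -0.1324  0.0063]
mug [0.5123 0.5069 0.0038]
pin [0.5208 0.6254 0.0423]
tile [ 0.317   0.1654 -0.0068]
tile2 [ 0.3186 -0.2959 -0.0033]
top 1 [ 425  120   50   43 1241] (array([ 860.4, -432.3]), array([199.5, 142.8]), 84.9) z [0.0075 0.05   0.1661]
top 2 [ 178  123   38   37 1023] (array([859.7, 586.2]), array([147.8, 151.3]), 10.4) z [0.0435 0.0927 0.1072]
top 41 [ 289  127  107   48 3855] (array([830.7,   3.5]), array([207.1, 427.1]), 0.4) z [0.0339 0.0719 0.0834]
top 68 [221 128  31  32 717] (array([847.3, 419.4]), array([123.6, 121.5]), 42.7) z [0.0549 0.1247 0.175 ]
top 812 [220 180  39  19 517] (array([672.7, 410.5]), array([ 71.9, 149.9]), 1.1) z [0.0075 0.0144 0.0251]
top 823 [331 180  23  23 364] (array([664.1,   4.3]), array([85.5, 88.1]), 29.7) z [0.0084 0.0346 0.071 ]
top 892 [270 184  27  18 252] (array([660.6, 236.4]), array([ 58.8, 108.2]), 13.1) z [0.0066 0.0114 0.0196]
top 944 [385 187  37  16 216] (array([ 
[... 1829 characters left out ...]
) z [0.0159 0.074  0.0825]
scene 1482 [402 223  29  36 626] (array([486.5, 493.9]), array([184.6, 105.2]), 19.3) z [0.0086 0.0555 0.0943]
scene 1563 [435 228  27  67 775] (array([507.4, 630.9]), array([327.2,  60.6]), 6.6) z [0.017  0.0431 0.0542]
scene 1671 [322 236  31  16 310] (array([660.8, 237.3]), array([ 68. , 117.1]), 24.0) z [0.0074 0.0135 0.0208]
scene 1816 [359 253  39  27 597] (array([670.1, 412.2]), array([ 89.1, 147.2]), 3.3) z [0.0085 0.017  0.0237]
scene 1995 [ 343  272   34   41 1002] (array([812.3, 400.4]), array([181.3, 104.7]), 32.0) z [0.0597 0.1253 0.1753]
scene 2283 [ 378  302   45   47 1490] (array([841.3, 579.7]), array([166.2, 161. ]), 42.5) z [0.046  0.0968 0.1064]
```

```bash
python3 - <<'E'
from m import *
for n in("top","scene"):
    F=[];P=[]
    for i in range(8):
        f,p,c=snap(n);F.append(f);P.append(p)
    F=np.mean(F,0);P=np.nanmedian(P,0)
    np.savez(n+"1.npz",f=F,p=P,K=c["camera_matrix"],R=c["attitude"],t=c["position"])
    g=lambda u,v,w,h:cv2.resize(F[v:v+h,u:u+w,::-1].astype(np.uint8),(400,300),interpolation=cv2.INTER_CUBIC)
    B=dict(top=[(280,210,56,42),(349,214,56,42),(258,172,56,42),(372,174,56,42)],scene=[(310,160,72,54),(250,145,72,54),(300,215,72,54),(210,170,72,54)])[n]
    a=[g(*b) for b in B]
    cv2.imwrite(f"pics/{n}_m.png",np.vstack([np.hstack(a[:2]),np.hstack(a[2:])]))
E
```

```text
<stdin>:6: RuntimeWarning: All-NaN slice encountered
```

View pics/top_m.png

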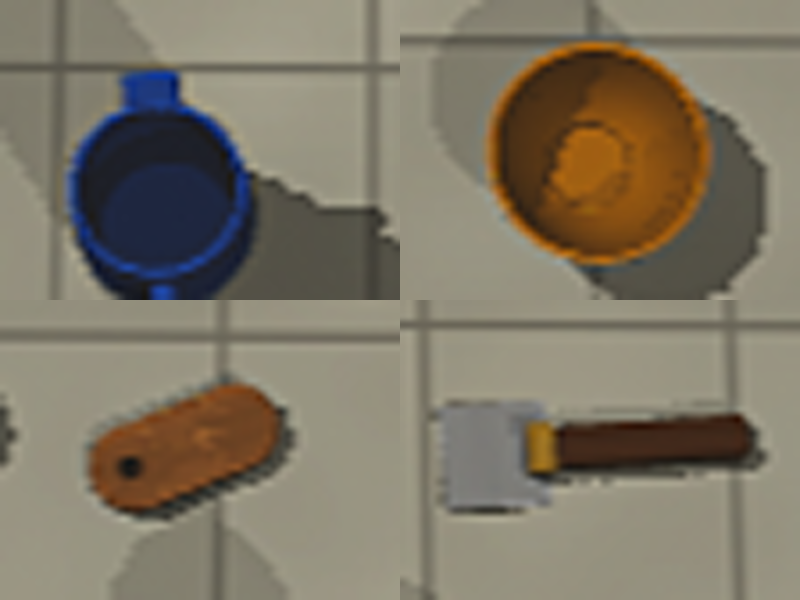

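View pics/scene_m.png

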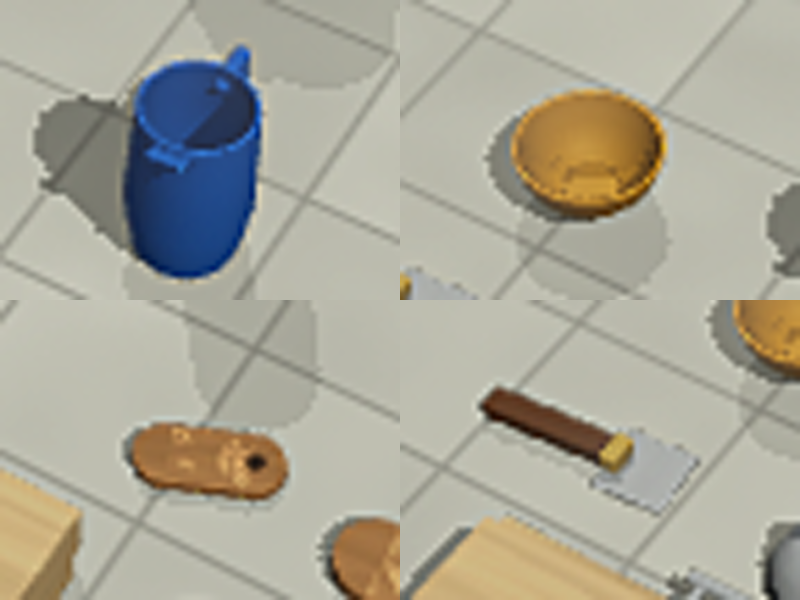

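Both enlargements confirm the identification. In the top montage the jug rim ellipse is centred at about (301.8,236.4) px and the bowl rim at (376.6,235.1) px. The rib's dot is at its left end, and the scraper's blade is on the left (+y). Now I'll fit silhouettes in both cameras.

```bash
cat > fit.py <<'E'
from m import *
from scipy.optimize import minimize
def proj(c,X): 
    q=(X-c["t"])@c["R"]; return q[:,:2]/q[:,2:]*c["K"][[0,1],[0,1]]+c["K"][:2,2]
S=8
def rend(c,X,box):
    u0,v0,w,h=box; q=(proj(c,X)-[u0,v0]+.5)*S
    im=np.zeros((h*S,w*S),np.uint8); cv2.fillConvexPoly(im,np.round(cv2.convexHull(q.astype(np.float32))*16-8).astype(np.int32),255,cv2.LINE_8,4)
    return cv2.resize(im,(w,h),interpolation=cv2.INTER_AREA)/255.
def place(L,x): 
    c,s=np.cos(x[2]),np.sin(x[2]); return np.c_[L[:,0]*c-L[:,1]*s+x[0],L[:,0]*s+L[:,1]*c+x[1],L[:,2]]
th=np.linspace(0,2*np.pi,72)
def ring(r,z,cx=0): return np.c_[cx+r*np.cos(th),r*np.sin(th),0*th+z]
rib=np.vstack([ring(.025,z,s) for z in(0,.012) for s in(-.03,.03)])
hd=np.array([[a,b,z] for a in(-.085,.038) for b in(-.012,.012) for z in(0,.018)])
bowl=np.vstack([ring(.06,.055),ring(.03,0)])
def fit(c,L,mask,x0,rot=True):
    v,u=np.nonzero(mask>.3); box=(u.min()-4,v.min()-4,np.ptp(u)+9,np.ptp(v)+9)
    M=mask[box[1]:box[1]+box[3],box[0]:box[0]+box[2]]
    cost=lambda y: (abs(rend(c,place(L,[y[0]/1e3,y[1]/1e3,np.radians(y[2]) if rot else 0]),box)-M)).sum()
    s=np.array([[0,0,0],[12,0,0],[0,12,0],[0,0,12]])+np.array(x0)
    r=minimize(cost,x0,method="Nelder-Mead",options=dict(initial_simplex=s,xatol=.02,fatol=.01,maxiter=600))
    return np.round(r.x,2),round(r.fun,1),round(M.sum(),1)
def load(n): return dict(np.load(n))
def win(c,xy,r):
    u=proj(c,np.array([[*xy,.01]]))[0]; m=np.zeros((400,640)); cv2.circle(m,tuple(np.round(u).astype(int).tolist()),r,1,-1); return m
def ramp(a,lo,hi): return np.clip((a-lo)/(hi-lo),0,1)
E
python3 - <<'E'
from fit import *
for n in("top","scene"):
    c=load(n+"1.npz"); f=c["f"]; rb=f[...,0]-f[...,2]; sat=(f.max(-1)-f.min(-1))/(f.max(-1)+1)
    print(n)
    print(" rib",fit(c,rib,ramp(sat,.25,.5)*win(c,(.661,.237),22),[661,237,75 if 1 else 0]))
    print(" scr",fit(c,hd,ramp(sat,.25,.45)*win(c,(.66,-.24),24),[655,-225,87]))
    print(" bowl",fit(c,bowl,ramp(sat,.3,.6)*win(c,(.47,-.13),24),[480,-130,0],False))
    for nm,uv,z in([("jug",(301.75,236.4),.15),("bowl",(376.55,235.05),.055)] if n=="top" else [("jug",(345.1,178.3),.15)]):
        d=c["R"]@np.r_[(np.array(uv)-c["K"][:2,2])/c["K"][[0,1],[0,1]],1]; print(nm,c["t"]+d*(z-c["t"][2])/d[2])
    u=proj(c,np.array([[.664,.004,.066]]))[0]; print("bell px",u)
    b=(np.abs(c["p"][...,2]-0.06)<.02)&(win(c,(.66,.004),25)>0); q=c["p"][b&(rb>40)]; print("bell",len(q),np.nanmedian(q,0))
    g=c["p"][200:300,300:420] if n=="top" else c["p"][100:230,230:450]; print("plane",np.nanmedian(g[abs(g[...,2])<.012][:,2]))
E
```

```text
top
 rib (array([660.79, 235.35, 112.92]), np.float64(27.8), np.float64(305.9))
 scr (array([ 656.5 , -221.35,   93.96]), np.float64(41.5), np.float64(184.2))
 bowl (array([ 484.04, -124.58,   -5.6 ]), np.float64(15.0), np.float64(773.6))
jug [0.46239133 0.15438536 0.15      ]
bowl [ 0.48338774 -0.12552615  0.055     ]
bell px [342.41309372 188.00690733]
bell 41 [0.66465306 0.00181267 0.06476072]
plane -0.0009279439715889071
scene
 rib (array([658.33, 237.13, 113.1 ]), np.float64(31.6), np.float64(297.4))
 scr (array([ 653.32, -219.74,   92.38]), np.float64(123.2), np.float64(226.0))
 bowl (array([ 484.56, -122.94,   -5.46]), np.float64(23.5), np.float64(485.8))
jug [0.46217001 0.1543691  0.15      ]
bell px [285.67642685 210.14752415]
bell 201 [0.78735699 0.03818693 0.07490795]
plane 0.0020300710229926855
```

```bash
cat > go.py <<'E'
import sys; from h import *
from scipy.spatial.transform import Rotation as Ro
x,y,z,a=map(float,sys.argv[1:5])   # mm, yaw of tool y axis
o=manip.get_obs(); R=np.array(o["tool_rot"]); p=np.array(o["ee_pos"])*1000
a=np.radians(a); ty=np.array([np.cos(a),np.sin(a),0]); T=np.c_[np.cross(ty,[0,0,-1]),ty,[0,0,-1]]
print("shift",np.round(R.T@(np.array([x,y,z])-p),1),"rot",np.round(Ro.from_matrix(R.T@T).as_rotvec(degrees=True),2),"at",np.round(p,1),"F",np.round(o["wrist_force"],1),"gap",round(o["finger_gap"]*1000,1),"t",o["t"],"j",np.round(o["joint_pos"],0))
E
python3 go.py 659.5 236 200 23
```

```text
shift [-547.1 -212.6   31.4] rot [ 0.    0.   48.05] at [211.1 614.7 231.3] F [ 0.2 -0.6 -0.4] gap 85.4 t 0.9 j [66.  7. 95. -0. 78. -5.]
```

```bash
python3 -m handwheel '[-40,-15,2,0,0,4, -80,-31,5,0,0,7, -120,-47,7,0,0,11, -160,-62,9,0,0,14, -200,-78,11,0,0,18, -240,-93,14,0,0,21, -280,-109,16,0,0,25, -320,-124,18,0,0,28]' 66
python3 -m handwheel '[-30,0,0,0,0,3]' >/dev/null; python3 go.py 659.5 236 200 23
```

```text
t: 1.7
ee_pos: [0.4747, 0.3922, 0.2134]
tool_rot: [[-0.681, 0.732, 0.0], [0.732, 0.681, 0.0], [-0.0, 0.0, -1.0]]
wrist_force: [0.1, 0.7, 0.1]
finger_gap: 0.0661
gripper_force: 0.0
shift [-207.5   40.1   13.1] rot [-0.    0.03 16.83] at [495.8 369.7 213.1] F [-0.5  0.3  0.4] gap 66.3 t 1.8 j [ 32.   4. 100.  -0.  76.  -8.]
```

```bash
python3 -m handwheel '[-40,8,2,0,0,4, -80,16,5,0,0,7, -120,23,10,0,0,11, -160,31,13,0,0,14, -190,37,13,0,0,17, -207,40,13,0,0,17, -207,40,13,0,0,17, -207,40,13,0,0,17]' 66 >/dev/null; python3 go.py 659.5 236 25 23
```

```text
shift [ -4.1   0.8 175.3] rot [-0.03 -0.04  0.1 ] at [657.3 239.4 200.3] F [-0.6  0.2 -0.1] gap 65.8 t 2.6 j [16. 14. 89.  0. 76. -7.]
```

```bash
python3 -m handwheel '[-4,1,30,0,0,0, -4,1,60,0,0,0, -4,1,90,0,0,0, -4,1,120,0,0,0, -4,1,145,0,0,0, -4,1,160,0,0,0, -4,1,160,0,0,0, -4,1,160,0,0,0]' 66 >/dev/null; python3 go.py 659.5 236 25 23; python3 - <<'E'
from h import *
f,p,c=snap("scene"); cv2.imwrite("pics/s1.png",cv2.resize(f[190:280,270:400,::-1],(780,540),interpolation=cv2.INTER_CUBIC))
E
```

```text
shift [-0.1 -1.  16.3] rot [0.06 0.   0.11] at [660.4 236.5  41.3] F [0.4 0.2 0.7] gap 65.8 t 3.4 j [15. 23. 95.  0. 62. -8.]
```

View pics/s1.png

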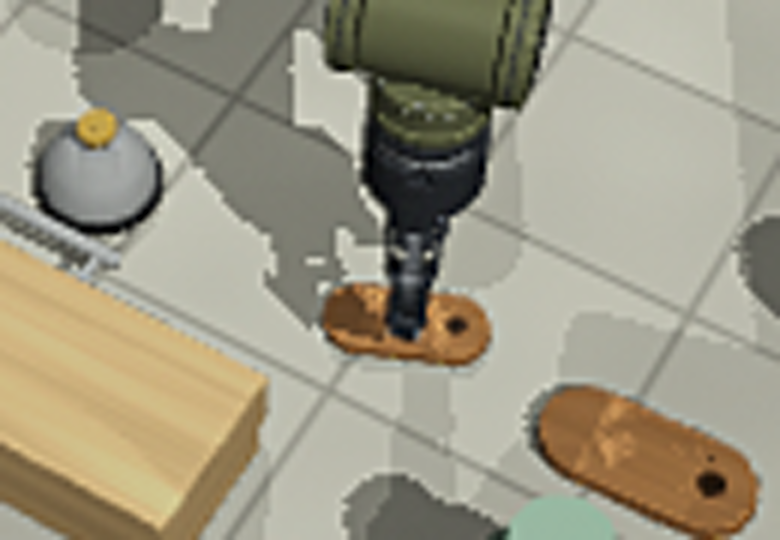

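The gripper is centred over the rib: the finger is at about (405,325) in the crop and the rib centre at about (407,323). Next I'll descend in small steps and watch the force.

```bash
python3 -m handwheel '[0,-0.5,10,0,0,0, 0,-0.5,20,0,0,0, 0,-0.5,28,0,0,0, 0,-0.5,32,0,0,0, 0,-0.5,32,0,0,0]' 66|grep -E 'ee_pos|force'
for i in 1; do python3 -m handwheel '[0,0,1.5,0,0,0,0,0,3,0,0,0,0,0,3,0,0,0]'|grep -E 'ee_pos|wrist'; done
python3 -m handwheel '[0,0,1,0,0,0,0,0,2,0,0,0,0,0,2,0,0,0]'|grep -E 'ee_pos|wrist'; python3 go.py 659.5 236 2 23
```

```text
ee_pos: [0.659, 0.2351, 0.0068]
wrist_force: [0.8, -0.2, -1.2]
gripper_force: 0.0
ee_pos: [0.66, 0.2354, 0.0054]
wrist_force: [-0.3, 0.0, 0.1]
ee_pos: [0.6597, 0.2354, 0.0032]
wrist_force: [0.2, -1.0, 0.7]
shift [0.7 0.  1.2] rot [-0.01 -0.    0.05] at [659.7 235.4   3.2] F [ 0.2 -1.   0.7] gap 66.0 t 4.55 j [15. 26. 96.  0. 59. -8.]
```

```bash
python3 -m handwheel '[0,0,1,0,0,0,0,0,2,0,0,0,0,0,2,0,0,0]'|grep -E 'ee_pos|wrist'
python3 -m handwheel '[0,0,0,0,0,0,0,0,0,0,0,0,0,0,0,0,0,0,0,0,0,0,0,0,0,0,0,0,0,0]' 40 35
```

```text
ee_pos: [0.6597, 0.2353, 0.0011]
wrist_force: [-0.3, -0.1, -0.6]
t: 5.35
ee_pos: [0.6601, 0.2355, 0.0017]
tool_rot: [[-0.391, 0.92, 0.001], [0.92, 0.391, 0.0], [-0.0, 0.001, -1.0]]
wrist_force: [0.2, -0.7, 1.4]
finger_gap: 0.0484
gripper_force: 37.5
```

```bash
python3 -m handwheel '[0,0,-5,0,0,0,0,0,-15,0,0,0,0,0,-35,0,0,0,0,0,-60,0,0,0,0,0,-90,0,0,0,0,0,-120,0,0,0,0,0,-150,0,0,0,0,0,-180,0,0,0]'|grep -E 'force|gap'
python3 -m handwheel '[0,0,-20,0,0,0,0,0,-25,0,0,0,0,0,-25,0,0,0]'|grep -E 'force|gap'; python3 go.py 473.2 15.2 210 94.5
python3 - <<'E'
from h import *
f,p,c=snap("scene"); cv2.imwrite("pics/s2.png",cv2.resize(f[100:280,230:490,::-1],(780,540),interpolation=cv2.INTER_CUBIC))
E
```

```text
wrist_force: [-0.4, 1.2, -1.1]
finger_gap: 0.0488
gripper_force: 37.2
wrist_force: [0.4, -0.1, -1.1]
finger_gap: 0.0487
gripper_force: 37.2
shift [-129.5 -258.2   -2.9] rot [  0.09   0.08 -71.45] at [660.1 235.5 207.6] F [ 0.4 -0.1 -1.1] gap 48.7 t 6.45 j [15. 14. 89.  0. 77. -8.]
```

View pics/s2.png

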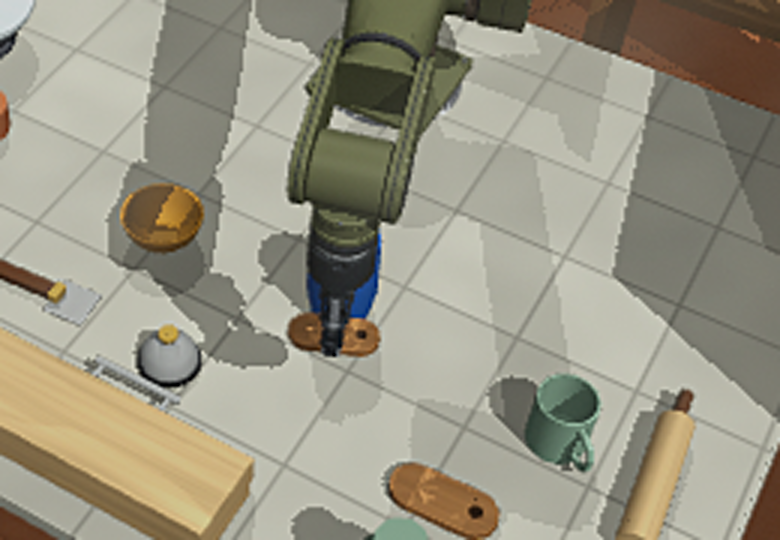

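The rib is held level above the bench, at about (335,335) in the crop. I'll carry it to the place.

```bash
python3 -m handwheel '[-7,-14,0,0,0,-4,-18,-36,0,0,0,-10,-30,-60,0,0,0,-17,-43,-86,0,0,0,-24,-56,-112,0,0,0,-31,-69,-138,0,0,0,-38,-82,-164,0,0,0,-45,-95,-190,-3,0,0,-52]'|grep -E 'force|gap'; python3 go.py 473.2 15.2 210 94.5
```

```text
wrist_force: [0.8, -0.9, -0.0]
finger_gap: 0.0489
gripper_force: 37.2
shift [ 30.6 -67.5  -3.4] rot [ -0.04  -0.29 -19.16] at [519.8  72.7 206.3] F [ 0.8 -0.9 -0. ] gap 48.9 t 7.3 j [  2.  -8. 112.  -0.  76. -73.]
```

```bash
python3 -m handwheel '[9,-20,-2,0,0,-6,18,-42,-3,0,0,-12,26,-58,-3,0,0,-17,31,-67,-3,0,0,-19,31,-67,-3,0,0,-19,31,-67,-3,0,0,-19]'|grep -E 'force|gap'; python3 go.py 473.2 15.2 30 94.5
```

```text
wrist_force: [0.4, -0.6, -1.1]
finger_gap: 0.0489
gripper_force: 37.2
shift [  1.   -1.8 181. ] rot [ 0.03 -0.11 -0.52] at [474.4  17.  211. ] F [ 0.4 -0.6 -1.1] gap 48.9 t 7.9 j [ -4. -15. 117.   0.  78. -98.]
```

```bash
python3 -m handwheel '[1,-1,15,0,0,-0.5,1,-1,40,0,0,-0.5,1,-1,70,0,0,-0.5,1,-1,100,0,0,-0.5,1,-1,130,0,0,-0.5,1,-1,155,0,0,-0.5,1,-1,172,0,0,-0.5,1,-1,180,0,0,-0.5]'|grep -E 'force|gap'; python3 -m handwheel '[0,0,4,0,0,0,0,0,8,0,0,0,0,0,12,0,0,0,0,0,15,0,0,0,0,0,15,0,0,0]'|grep -E 'force|gap';  python3 go.py 473.2 15.2 2 94.5; python3 -m handwheel '[0,0,0,0,0,0]'>/dev/null;  python3 go.py 473.2 15.2 2 94.5
```

```text
wrist_force: [-0.1, 1.1, -0.0]
finger_gap: 0.0482
gripper_force: 37.2
wrist_force: [-0.2, -0.4, -0.7]
finger_gap: 0.0487
gripper_force: 37.2
shift [ 0.9 -0.5 15.4] rot [-0.    0.01  0.05] at [474.1  15.8  17.4] F [-0.2 -0.4 -0.7] gap 48.7 t 9.2 j [ -5.  -1. 126.  -0.  55. -99.]
shift [ 1.1 -0.5 15.7] rot [-0.01  0.04  0.05] at [474.3  15.7  17.7] F [-0.3  0.5 -1.2] gap 49.2 t 9.3 j [ -5.  -1. 126.  -0.  55. -99.]
```

```bash
python3 -m handwheel '[1,-0.5,4,0,0,0,1,-0.5,8,0,0,0,1,-0.5,11,0,0,0,1,-0.5,13,0,0,0,1,-0.5,14,0,0,0,1,-0.5,14,0,0,0]'|grep -E 'ee|wrist'; python3 -m handwheel '[0,0,0.7,0,0,0,0,0,0.7,0,0,0]'|grep -E 'ee|wrist';python3 -m handwheel '[0,0,0.7,0,0,0,0,0,0.7,0,0,0]'|grep -E 'ee|wrist'; python3 -m handwheel '[0,0,0.7,0,0,0,0,0,0.7,0,0,0]'|grep -E 'ee|wrist'
```

```text
ee_pos: [0.4729, 0.0152, 0.0031]
wrist_force: [0.7, 0.1, -0.2]
ee_pos: [0.4731, 0.0152, 0.0026]
wrist_force: [0.4, -0.1, -1.0]
ee_pos: [0.4731, 0.0152, 0.0019]
wrist_force: [0.3, 0.8, -1.0]
ee_pos: [0.4732, 0.0152, 0.0016]
wrist_force: [-1.9, -0.8, 2.5]
```

```bash
python3 -m handwheel '[0,0,0,0,0,0,0,0,0,0,0,0,0,0,0,0,0,0,0,0,0,0,0,0]' 64|grep -E 'gap|wrist'; python3 -m handwheel '[0,0,-4,0,0,0,0,0,-15,0,0,0,0,0,-35,0,0,0,0,0,-65,0,0,0,0,0,-100,0,0,0,0,0,-140,0,0,0,0,0,-170,0,0,0,0,0,-200,0,0,0]'|grep -E 'wrist'
python3 go.py 655.5 -221 210 4
```

```text
wrist_force: [0.4, 0.5, -0.6]
finger_gap: 0.064
wrist_force: [0.2, 0.0, -0.5]
shift [-163.  -250.    -5.4] rot [9.000e-02 1.300e-01 9.055e+01] at [473.2  15.2 204.1] F [ 0.2  0.  -0.5] gap 63.9 t 11.7 j [ -5. -15. 118.   0.  77. -99.]
```

```bash
python3 -m handwheel '[-12,-19,0,0,0,7,-25,-38,0,0,0,14,-40,-61,-1,0,0,22,-55,-84,-2,0,0,30,-70,-107,-2,0,0,38,-85,-130,-3,0,0,46,-100,-153,-4,0,0,54,-115,-176,-5,0,0,62]'|grep -E 'wrist';  python3 go.py 655.5 -221 200 4
```

```text
wrist_force: [-0.8, 0.2, -0.0]
shift [-86.7   8.3   7.4] rot [ 0.04  0.03 28.21] at [ 602.3 -152.1  207.3] F [-0.8  0.2 -0. ] gap 64.2 t 12.5 j [-19.   4. 100.   0.  76. -51.]
```

```bash
python3 -m handwheel '[-24,2,2,0,0,7,-48,5,4,0,0,15,-70,7,6,0,0,22,-86,8,7,0,0,28,-87,8,7,0,0,28,-87,8,7,0,0,28]' 48|grep -E 'wrist';  python3 go.py 655.5 -221 200 4
python3 - <<'E'
from fit import *
for n in("top","scene"):
    f,p,C=snap(n); c=load(n+"1.npz"); f=f.astype(float); sat=(f.max(-1)-f.min(-1))/(f.max(-1)+1)
    print(n," rib",fit(c,rib,ramp(sat,.25,.5)*win(c,(.473,.015),20),[473,15,8]))
    print(" bowl",fit(c,bowl,ramp(sat,.3,.6)*win(c,(.47,-.13),24),[480,-130,0],False))
    cv2.imwrite(f"pics/{n}3.png",cv2.resize(f[120:270,240:440,::-1].astype(np.uint8),(400,300)) if n=="top" else cv2.resize(f[120:270,180:380,::-1].astype(np.uint8),(400,300)))
cv2.imwrite("pics/b3.png",np.hstack([cv2.imread("pics/top3.png"),cv2.imread("pics/scene3.png")]))
E
```

```text
wrist_force: [-0.1, -0.2, -0.0]
shift [-1.   0.4 -0.3] rot [ 0.   -0.01  0.65] at [ 655.1 -220.1  199.7] F [-0.1 -0.2 -0. ] gap 47.9 t 13.1 j [-23.  13.  91.   0.  76. -28.]
top  rib (array([472.02,  13.52,   5.04]), np.float64(19.9), np.float64(326.3))
 bowl (array([ 483.92, -124.24,   -8.81]), np.float64(592.5), np.float64(530.7))
scene  rib (array([470.86,  14.25,   4.55]), np.float64(27.5), np.float64(217.9))
 bowl (array([ 484.65, -123.04,   -4.85]), np.float64(22.9), np.float64(486.7))
```

View pics/b3.png

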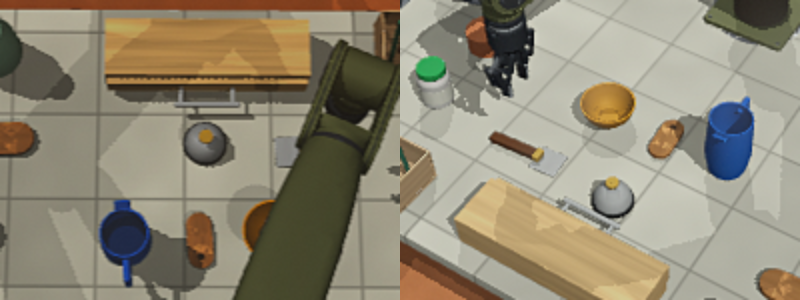

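The rib lies as planned: (472,14) at 5° against the target (473,15) at 4.5°. It shows in both views between the jug and the bowl. Next I'll pick up the scraper.

```bash
python3 -m handwheel '[-1,0,30,0,0,0.5,-1,0,65,0,0,0.5,-1,0,100,0,0,0.5,-1,0,130,0,0,0.5,-1,0,155,0,0,0.5,-1,0,170,0,0,0.5,-1,0,177,0,0,0.5,-1,0,177,0,0,0.5]' 48|grep -E 'ee|wrist';  python3 -m handwheel '[0,0,5,0,0,0,0,0,10,0,0,0,0,0,15,0,0,0,0,0,18,0,0,0,0,0,19,0,0,0,0,0,19,0,0,0]' |grep -E 'ee|wrist'; python3 go.py 655.5 -221 3 4
```

```text
ee_pos: [0.655, -0.2207, 0.0219]
wrist_force: [-0.1, 0.6, 0.4]
ee_pos: [0.6551, -0.2211, 0.003]
wrist_force: [0.9, -0.3, -0.0]
shift [ 0.1  0.4 -0. ] rot [-0.02 -0.01  0.04] at [ 655.1 -221.1    3. ] F [ 0.9 -0.3 -0. ] gap 47.6 t 14.6 j [-23.  25.  97.   0.  59. -27.]
```

```bash
python3 -m handwheel '[0,0,0,0,0,0,0,0,0,0,0,0,0,0,0,0,0,0,0,0,0,0,0,0,0,0,0,0,0,0,0,0,0,0,0,0]' 10 70|grep -E 'ee|force|gap'
python3 -m handwheel '[0,0,-4,0,0,0,0,0,-12,0,0,0,0,0,-25,0,0,0,0,0,-45,0,0,0,0,0,-70,0,0,0,0,0,-95,0,0,0,0,0,-110,0,0,0,0,0,-110,0,0,0]'|grep -E 'force|gap'
python3 go.py 495.2 -263.2 113 -85.5
python3 - <<'E'
from fit import *
f,p,c=snap("scene"); u=proj(c|dict(t=c["position"],R=np.array(c["attitude"]),K=c["camera_matrix"]),np.array([[.655,-.221,.11]]))[0].astype(int); print(u)
cv2.imwrite("pics/s4.png",cv2.resize(f[u[1]-60:u[1]+60,u[0]-80:u[0]+80,::-1],(800,600),interpolation=cv2.INTER_CUBIC))
E
```

```text
ee_pos: [0.6557, -0.2213, 0.0038]
wrist_force: [0.6, -0.0, 3.6]
finger_gap: 0.0221
gripper_force: 72.1
wrist_force: [0.2, -0.9, -0.8]
finger_gap: 0.0222
gripper_force: 71.7
shift [ -29.7 -164.5    3.5] rot [ 0.39 -0.13 89.55] at [ 657.2 -221.9  117.4] F [ 0.2 -0.9 -0.8] gap 22.2 t 16.0 j [-23.  17.  94.   0.  68. -27.]
[239 178]
```

View pics/s4.png

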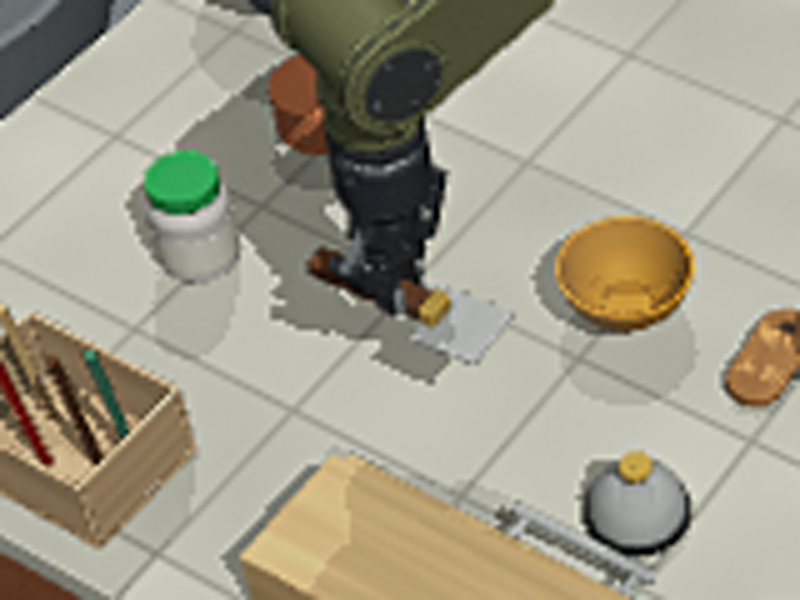

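The scraper is held level, with its collar at about (433,307) and the blade towards +y. I'll carry it and turn it.

```bash
python3 -m handwheel '[-2,-8,0,0,0,4,-4,-20,0,0,0,10,-7,-36,0,0,0,18,-10,-52,0,0,0,26,-13,-68,0,0,0,34,-16,-84,0,0,0,42,-19,-100,0,0,0,50,-22,-115,0,0,0,58]'|grep -E 'wrist|gap'; python3 go.py 495.2 -263.2 117 -85.5
```

```text
wrist_force: [-0.0, 0.8, -0.4]
finger_gap: 0.0221
shift [-43.9 -16.1  -6. ] rot [-0.17  0.14 31.21] at [ 540.2 -250.6  110.9] F [-0.   0.8 -0.4] gap 22.1 t 16.85 j [-30.   6. 107.  -0.  66.  24.]
```

```bash
python3 -m handwheel '[-11,-4,-1,0,0,8,-22,-8,-3,0,0,16,-33,-12,-5,0,0,24,-41,-15,-6,0,0,29,-44,-16,-6,0,0,31,-44,-16,-6,0,0,31,-44,-16,-6,0,0,31]'|grep -E 'wrist|gap'; python3 -m handwheel '[0,0,0,0,0,0]'>/dev/null; python3 go.py 495.2 -263.2 20 -85.5
```

```text
wrist_force: [0.8, 0.3, -1.0]
finger_gap: 0.022
shift [-1.6 -0.7 98.5] rot [-0.05  0.05  0.59] at [ 497.  -263.8  118.5] F [ 0.1 -0.2 -2.1] gap 22.0 t 17.65 j [-33.   2. 112.   0.  67.  51.]
```

```bash
python3 -m handwheel '[-1.6,-0.5,15,0,0,0.5,-1.6,-0.5,40,0,0,0.5,-1.6,-0.5,65,0,0,0.5,-1.6,-0.5,85,0,0,0.5,-1.6,-0.5,97,0,0,0.5,-1.6,-0.5,102,0,0,0.5,-1.6,-0.5,102,0,0,0.5]'|grep -E 'wrist|gap'; python3 go.py 495.2 -263.2 4 -85.5;  python3 -m handwheel '[0,0,0,0,0,0]'>/dev/null; python3 go.py 495.2 -263.2 4 -85.5
```

```text
wrist_force: [-0.5, 0.3, -1.1]
finger_gap: 0.022
shift [ 0.1 -0.3 12.4] rot [-0.05  0.06  0.05] at [ 495.2 -263.5   16.4] F [-0.5  0.3 -1.1] gap 22.0 t 18.35 j [-34.   9. 115.  -0.  56.  52.]
shift [-0.9 -1.1 14.1] rot [ 0.06 -0.07  0.05] at [ 496.2 -264.3   18.1] F [ 0.1  0.3 -1.1] gap 22.5 t 18.45 j [-34.   9. 114.  -0.  56.  52.]
```

```bash
python3 -m handwheel '[-0.5,-0.7,4,0,0,0,-0.5,-0.7,8,0,0,0,-0.5,-0.7,10,0,0,0,-0.5,-0.7,11,0,0,0,-0.5,-0.7,11,0,0,0]'|grep -E 'ee|wrist'; python3 -m handwheel '[0,0,0.8,0,0,0,0,0,0.8,0,0,0]'|grep -E 'ee|wrist';python3 -m handwheel '[0,0,0.8,0,0,0,0,0,0.8,0,0,0]'|grep -E 'ee|wrist'; python3 -m handwheel '[0,0,0.8,0,0,0,0,0,0.8,0,0,0]'|grep -E 'ee|wrist'
```

```text
ee_pos: [0.4948, -0.2631, 0.006]
wrist_force: [-0.2, -0.4, -1.3]
ee_pos: [0.495, -0.2632, 0.0054]
wrist_force: [-0.2, 0.4, -1.6]
ee_pos: [0.4949, -0.2631, 0.0046]
wrist_force: [0.1, -0.1, -1.6]
ee_pos: [0.495, -0.2632, 0.0038]
wrist_force: [0.0, -0.0, -0.6]
```

```bash
python3 -m handwheel '[0,0,0.6,0,0,0,0,0,0.6,0,0,0]'|grep -E 'ee|wrist'; python3 -m handwheel '[0,0,0,0,0,0,0,0,0,0,0,0,0,0,0,0,0,0,0,0,0,0,0,0]' 48|grep -E 'gap|wrist'; python3 -m handwheel '[0,0,-4,0,0,0,0,0,-15,0,0,0,0,0,-35,0,0,0,0,0,-65,0,0,0,0,0,-100,0,0,0,0,0,-140,0,0,0,0,0,-170,0,0,0,0,0,-180,0,0,0]'|grep -E 'wrist'
python3 go.py 664.5 2.5 180 0
```

```text
ee_pos: [0.495, -0.2632, 0.0038]
wrist_force: [-1.7, 1.1, 4.2]
wrist_force: [-0.7, -0.1, -0.2]
finger_gap: 0.0481
wrist_force: [0.6, -0.8, 1.1]
shift [ 188.2 -252.8    8.8] rot [  0.54  -0.09 -85.45] at [ 496.9 -264.4  188.9] F [ 0.6 -0.8  1.1] gap 48.2 t 20.95 j [-33.  -2. 109.   0.  73.  52.]
```

```bash
python3 go.py 664.5 2.5 180 -85.5; python3 -m handwheel '[15,-20,0,0,0,0,40,-54,1,0,0,0,65,-88,3,0,0,0,90,-121,5,0,0,0,115,-155,7,0,0,0,140,-188,9,0,0,0,165,-221,9,0,0,0,180,-240,9,0,0,0]' 0 40|grep wrist; python3 -m handwheel '[0,0,0,0,0,0,0,0,0,0,0,0]'>/dev/null; python3 go.py 664.5 2.5 90 -85.5
python3 - <<'E'
from fit import *
for n in("top","scene"):
    F=[]
    for i in range(4): f,p,C=snap(n);F.append(f)
    f=np.mean(F,0); c=load(n+"1.npz"); sat=(f.max(-1)-f.min(-1))/(f.max(-1)+1); rb=f[...,0]-f[...,2]
    print(n," rib",fit(c,rib,ramp(sat,.25,.5)*win(c,(.473,.015),20),[473,15,8]))
    print(" bowl",fit(c,bowl,ramp(sat,.3,.6)*win(c,(.47,-.13),24),[480,-130,0],False))
    print(" scr",fit(c,hd,ramp(sat,.3,.5)*win(c,(.475,-.265),22),[495,-263,4]))
    c0=c["f"]; m=(rb>60)&(win(c,(.64,0),22)>0)
    m0=(c0[...,0]-c0[...,2]>60)&(win(c,(.64,0),22)>0); v,u=np.nonzero(m0); print("bellpx",len(u),u.mean(),v.mean(),proj(c,np.array([[.6645,.0025,.066]])))
    cv2.imwrite(f"pics/{n}5.png",cv2.resize(f[150:270,270:430,::-1].astype(np.uint8),(400,300)) if n=="top" else cv2.resize(f[110:260,190:390,::-1].astype(np.uint8),(400,300)))
cv2.imwrite("pics/b5.png",np.hstack([cv2.imread("pics/top5.png"),cv2.imread("pics/scene5.png")]))
E
```

```text
shift [ 188.2 -252.8    8.8] rot [ 0.31 -0.39  0.05] at [ 496.9 -264.4  188.9] F [ 0.6 -0.8  1.1] gap 48.2 t 20.95 j [-33.  -2. 109.   0.  73.  52.]
wrist_force: [0.4, -0.4, -0.2]
shift [ 10.9 -11.   83. ] rot [0.   0.12 0.11] at [654.7  -9.3 173. ] F [-0.1 -1.4 -0.2] gap 0.2 t 21.95 j [-6. 10. 97. -0. 73. 80.]
top  rib (array([482.69, -13.65,  31.34]), np.float64(532.8), np.float64(569.5))
 bowl (array([ 483.94, -125.  ,   -4.22]), np.float64(141.0), np.float64(782.3))
 scr (array([ 496.72, -263.92,    3.46]), np.float64(100.7), np.float64(188.3))
bellpx 36 342.6111111111111 187.75 [[342.80249929 187.88273565]]
scene  rib (array([470.8 ,  14.28,   4.42]), np.float64(27.9), np.float64(219.0))
 bowl (array([394.42,  -5.14,  17.79]), np.float64(60.6), np.float64(60.6))
 scr (array([ 494.14, -264.69,    6.21]), np.float64(92.4), np.float64(84.6))
bellpx 31 285.5483870967742 210.58064516129033 [[285.28727433 210.07534086]]
```

View pics/b5.png

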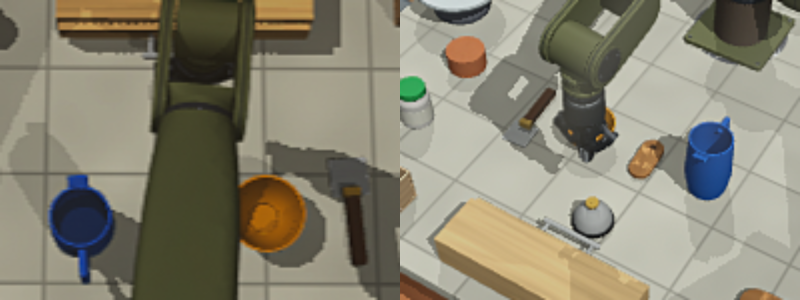

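The top view shows the jug, the bowl and the scraper, whose handle runs from about (345,190) to (362,262). The handle looks more tilted than the fit says, so I'll measure it properly before pressing the bell.

```bash
python3 - <<'E'
from fit import *
def back(c,uv,z):
    d=np.c_[(uv-c["K"][:2,2])/c["K"][[0,1],[0,1]],np.ones(len(uv))]@c["R"].T; return c["t"]+d*((z-c["t"][2])/d[:,2])[:,None]
for n in("top","scene"):
    f=np.mean([snap(n)[0] for i in range(4)],0); c=load(n+"1.npz"); np.save(n+"6.npy",f)
    for nm,g,xy in(("old",c["f"],(.655,-.24)),("new",f,(.475,-.268))):
        rat=g[...,0]/(g[...,2]+1); w=win(c,xy,26)
        m=((rat>1.6)&(w>0)).astype(np.uint8); k,L,st,_=cv2.connectedComponentsWithStats(m)
        i=1+np.argmax(st[1:,4]); v,u=np.nonzero(L==i); q=back(c,np.c_[u,v].astype(float),.014)
        vx,vy,x0,y0=cv2.fitLine((q[:,:2]*1e3).astype(np.float32),cv2.DIST_L2,0,.01,.01).ravel()
        t=(q[:,:2]*1e3-[x0,y0])@[vx,vy]
        print(n,nm,len(u),"yaw",np.degrees(np.arctan2(vy,vx)).round(1),"cen",x0.round(1),y0.round(1),"ends",t.min().round(),t.max().round(),st[1:,4])
        if nm=="new" and n=="top":
            for r in range(v.min()-9,v.max()+3): print(r,''.join('%4d'%x for x in g[r,u.min()-8:u.max()+8,0]),'|',''.join('#' if x else '.' for x in (L==i)[r,u.min()-8:u.max()+8]))
E
```

```text
top old 175 yaw -85.9 cen 656.4 -242.8 ends -58.0 62.0 [175]
top new 173 yaw 4.5 cen 473.8 -265.6 ends -62.0 60.0 [173  85]
215   91  76  76  82  76  77  77  76  76  78  77  77  77  75  74  71  67  75 139 156 128 148 166 162 162 | .........................
216   91  76  79  81  74  75  76  76  76  76  77  76  76  76  76  75  73  71  76 123 132 149 169 166 165 | .........................
217   91  77  71  75  75  76  76  75  76  76  75  75  75  75  74  75  75  76  84  80  61  67 140 172 168 | .........................
218   91  93  75  68  75  75  74  75  74  75  75  75  75  75  76  75  74  79  88  85  69  77  85  81  76 | .........................
219   70  72  62  67  75  74  75  76  76  76  75  75  75  75  74  75  74  76  74  71  67  69  72  71  69 | .........................
220   74  75  62  65  75  73  73  73  73  74  75  75  75  75  75  75  74  98  91  70  66  67  71  71  71 | .........................
221   90  91  66  61  76  75  76  76  77  76  76  76  76  76  76  76  74  77  87  89  73  78  91  90  89 | .........................
222   88  90  66  64  78  77  77  77  77  77 
[... 4174 characters left out ...]
  86  87 | ............#####........
254  158 157 156 156 155 154 154 155 155 158 152  86  24  39  42  41  39  50  78  89  85  71  74  85  86 | ............######.......
255  156 156 156 156 155 154 155 153 154 156 147  84  23  34  39  38  37  60  83  88  86  72  73  85  86 | ............#####........
256  156 156 156 155 155 155 153 152 153 155 159 140  88  52  61  69  82  89  87  87  86  71  73  85  87 | .........................
257  157 157 156 155 154 155 154 153 153 154 154 157 164 139  95  85  86  87  86  86  86  71  72  84  87 | .........................
scene old 150 yaw -86.1 cen 658.5 -238.7 ends -59.0 64.0 [150  93]
scene new 97 yaw 5.3 cen 479.9 -264.1 ends -68.0 59.0 [97  1  6]
```

The scraper lies at yaw 4.5–5.3° at about (497,-264), where it should be. Now the bell.

```bash
python3 -m handwheel '[6,-6,15,0,0,0,11,-12,35,0,0,0,11,-12,55,0,0,0,11,-12,75,0,0,0,11,-12,88,0,0,0,11,-12,95,0,0,0,11,-12,95,0,0,0]'|grep -E 'ee|wrist'; python3 -m handwheel '[0,0,0,0,0,0]'>/dev/null; python3 go.py 664.5 3 58 -85.5
```

```text
ee_pos: [0.6646, 0.0034, 0.0776]
wrist_force: [-0.7, 0.3, -0.6]
shift [-1.5  0.1 21.9] rot [ 0.01 -0.07  0.05] at [666.    3.2  79.9] F [ 0.  -0.6 -0.2] gap 0.3 t 23.55 j [-4. 16. 99.  0. 64. 81.]
```

```bash
python3 -m handwheel '[-0.5,0,4,0,0,0,-0.5,0,8,0,0,0,-0.5,0,11,0,0,0,-0.5,0,13,0,0,0,-0.5,0,15,0,0,0,-0.5,0,17,0,0,0,-0.5,0,17,0,0,0]'|grep -E 'ee|wrist'; for i in 1 2 3; do python3 -m handwheel '[0,0,1,0,0,0,0,0,1,0,0,0]'|grep -E 'ee|wrist'; done
```

```text
ee_pos: [0.6647, 0.0032, 0.0622]
wrist_force: [-2.4, 0.1, 3.1]
ee_pos: [0.6648, 0.0031, 0.0614]
wrist_force: [-2.5, 0.1, 2.7]
ee_pos: [0.6649, 0.0031, 0.0603]
wrist_force: [-2.4, -0.3, 4.2]
ee_pos: [0.6649, 0.0032, 0.0593]
wrist_force: [-2.3, 0.1, 4.0]
```

```bash
for i in 1 2; do python3 -m handwheel '[0,0,0.8,0,0,0,0,0,0.8,0,0,0]'|grep -E 'ee|wrist'; done; python3 -m handwheel '[0,0,0.7,0,0,0,0,0,0.7,0,0,0]'|grep -E 'ee|wrist'
```

```text
ee_pos: [0.6649, 0.0031, 0.0585]
wrist_force: [-3.2, -0.2, 5.4]
ee_pos: [0.6649, 0.0031, 0.0581]
wrist_force: [-4.0, 0.3, 6.6]
ee_pos: [0.6649, 0.0032, 0.058]
wrist_force: [-5.4, -0.5, 9.4]
```

```bash
python3 -m handwheel '[0,0,0.7,0,0,0,0,0,0.7,0,0,0,0,0,0.7,0,0,0]'|grep -E 'ee|wrist'; python3 -m handwheel '[0,0,-3,0,0,0,0,0,-8,0,0,0,0,0,-16,0,0,0,0,0,-35,0,0,0,0,0,-65,0,0,0,0,0,-100,0,0,0,0,0,-130,0,0,0,0,0,-135,0,0,0]'|grep -E 'ee|wrist'; python3 -m handwheel '[-30,30,0,0,0,0,-60,60,0,0,0,0,-100,100,0,0,0,0,-140,140,0,0,0,0,-180,180,0,0,0,0,-210,210,0,0,0,0,-220,220,0,0,0,0,-220,220,0,0,0,0]'|grep -E 'ee|wrist'
python3 - <<'E'
from fit import *
for n in("top","scene"):
    f,p,_=snap(n); g=f.astype(float); c=load(n+"1.npz"); sat=(g.max(-1)-g.min(-1))/(g.max(-1)+1)
    m=(g[...,0]-g[...,2]>60)&(win(c,(.64,0),22)>0); v,u=np.nonzero(m); print(n,"bellpx",len(u),u.mean().round(2),v.mean().round(2))
    print(" rib",fit(c,rib,ramp(sat,.25,.5)*win(c,(.473,.015),20),[473,15,8]))
    print(" bowl",fit(c,bowl,ramp(sat,.3,.6)*win(c,(.47,-.13),24),[480,-130,0],False))
    j=lambda h:np.array([x.mean() for x in np.nonzero((h[...,2]>h[...,0]*1.7)&(h[...,2]>50)&(win(c,(.43,.14),40)>0))]).round(2)
    print(" jug",j(g),j(c["f"]))
    cv2.imwrite(f"pics/{n}7.png",cv2.resize(f[100:280,190:430,::-1],(400,300)))
cv2.imwrite("pics/b7.png",np.hstack([cv2.imread("pics/top7.png"),cv2.imread("pics/scene7.png")]))
E
```

```text
ee_pos: [0.665, 0.0031, 0.058]
wrist_force: [-6.5, 0.6, 12.1]
ee_pos: [0.6676, 0.003, 0.1968]
wrist_force: [0.7, -0.5, 0.1]
ee_pos: [0.4608, -0.2355, 0.1899]
wrist_force: [0.2, -0.2, -0.2]
top bellpx 35 342.6 187.66
 rib (array([472.01,  13.52,   4.98]), np.float64(19.9), np.float64(326.5))
 bowl (array([ 484.04, -124.59,   -4.86]), np.float64(53.6), np.float64(812.7))
 jug [239.8  302.75] [239.1  302.37]
scene bellpx 30 285.63 210.63
 rib (array([470.8 ,  14.28,   4.42]), np.float64(27.1), np.float64(218.2))
 bowl (array([ 484.65, -123.04,   -5.5 ]), np.float64(23.0), np.float64(486.9))
 jug [189.15 344.4 ] [189.14 344.39]
```

View pics/b7.png

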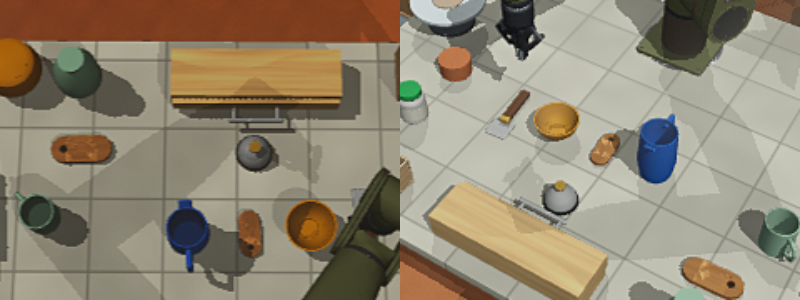

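Jug (187,230), rib (250,233), bowl (311,226) and the scraper next to it are in line, the plunger is back up, and the arm is clear of everything.

```bash
python3 -c "
from workcell import manip
print(manip.job_done())"
```

```text
the job is handed in; nothing more can be done
None
```

The rib and scraper are laid crossways either side of the bowl, about 138 mm and 140 mm from it and each within about 2 mm of its target; I then pressed the bell to its stop, it sprang back, the jug and bowl had not moved, and the job is handed in.

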